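# Stopper the flask, release the catch and hold the vacuum lever

## Robot

A 7-joint arm with a two-finger parallel gripper is mounted at the origin on the work surface. World frame = base frame: x ahead of the robot, y to its left, z up, the work surface at z = 0. Lengths are in mm, angles in rad, forces in N, time in s.
With the tool pointing down it reaches from about 400 to 875 mm from the base axis. Payload 4.4 kg.
Tool frame: the origin (TCP) lies on the front face of the gripper's body, between the roots of the fingers; the fingertips stand 73 mm ahead of it and the grasp point (between the pads) lies 54 mm ahead of it (ctrl.grip_depth is the distance from the TCP to the grasp point, in mm); x points along the fingers, y is the direction in which the jaws open and shut, and the axes are right-handed (so a half turn about x gives the same grasp; the last joint's range is limited). The gripper opens to 85 mm and grips with 20 to 120 N. Pads are 22 mm wide; open, the fingers measure 114 mm over their backs; the gripper's body (76 mm by 85 mm) begins 54 mm behind the grasp point. The pads swing forward as they close: fully open they stand 13 mm farther back than shut.
Start: joints at [1.084, 0.628, 0.038, 1.517, -0.027, 0.996, -0.02], TCP at [265.544, -593.298, 303.913] pointing down, gripper open.
Joint ranges: [-3.06, 3.06], [-0.37, 2.12], [-1.25, 1.32], [0.18, 2.47], [-1.1, 4.24], [0.23, 1.98], [-2.94, 2.94]. Speed limits (rad/s): [2.57, 2.57, 3.14, 3.14, 3.14, 3.14, 3.14].

## Interface

Orientations are given as a rotation vector (axis times angle).
In Python, from plant import sensors, viewer, ctrl, spotter gives the robot as it stands. The module is installed in compiled form; this text tells all that it offers.
- The arm moves only by the shell command python3 -m crank 'ROWS'. ROWS is JSON, a list of rows, each a list of 5 numbers: the opening in per cent of the stroke, from 0 (shut) to 100 (fully open), then the shift along the tool's x, y, z in cm, then the turn about the tool's x in units of 6 degrees (1.0 is 6 degrees). A call has 1 to 5 rows; each row shifts and turns the commanded pose from where the row before left it, along the tool's axes as they then stand; what a row does not reach is not made up. A row lasts 1/10 s, in which the tool goes at most 50 mm and 8.59 degrees, less where a joint would pass 70% of its speed; a pose out of reach is approached as far as the arm can. A call is refused whole if a number of a shift passes 5 or a number of a turn 1, either way. A call with a gripper value outside its range is refused whole. The fingers move at their own pace and stop on an object; the grip force is fixed at half the most. Time passes only in rows, so rows that do not move let the fingers close. It gives the time, the measured TCP pose, the force and the opening at its end, in the units of the state.
- sensors.get_obs(): the state, without advancing time (a new reading comes with each control period).
- viewer.capture(name): name is "scene" or "top" or "wrist"; returns the picture (400x640x3 uint8, red, green, blue); there is no depth.
- viewer.get_calibration(name): a dict with "fx", "fy", "cx", "cy" (pixels), "k1" (the pictures are not rectified: a ray, as slopes to the right and down, at radius r is drawn at 1 + k1 r^2 times it, then the intrinsics apply), "rvec" (rotation vector, rad) and "tvec" (3), from world to camera coordinates, as OpenCV has them. Camera axes: x right, y down, z forward; pixel columns grow to the right and rows downward; lengths in mm; the calibration is good to about 2 mm. A picture is of the moment at which its call begins: read the wrist's pose just before it. get_calibration takes no time and is no camera call; for the wrist camera it gives the pose at the moment of the call.
- ctrl.close_job(): hands the job in, once; it reports no verdict.
Trained networks look in the newest picture that a camera, given by its name, has taken for a name from the list of things; names that differ only in an ending like _2 or _b are one class to them, and where a whole thing is asked for, a point or a joint stands for the part that bears it (a point fixed in the world has none). Each returns a list of dicts, best first, with "score" (0 to 1); they miss things now and then, are a little off and sometimes report something else, mostly with a low value. They report only what shows in the picture. A call takes as long as a camera call.
- spotter.cut_out(camera, name): "mask" (400x640 bool, what is visible of it) and "xy" ([column, row] in pixels, amid what is visible of it).
- spotter.place_of(camera, name): "xy" ([column, row] in pixels: a listed point, or the origin of a listed thing).
The state is a dict: "clock": time; "qpos": joint angles; "qd": joint speeds; "joint_torque": joint torques, N m; "eef_pos": TCP position; "eef_rot": TCP orientation; "contact_force": force on the tool from outside, world axes, zero at the start; "torque": the same for the moment, N m; "finger_gap": finger opening in mm.
Only numpy, scipy, OpenCV 4.12 (cv2) and the standard library are available. Lean on these libraries where they do the work, as an engineer would, in place of code of your own. Each camera call takes 0.05 s, during which the arm holds its last target. There are 200 camera calls.

## Task

Close the flask on the vacuum station with the smaller of the two rubber stoppers, lowering it in gently (do not drop it) until it sits upright and fully home. Then flip the station's safety catch up and right over until it rests open at the front, and after that pull the lever it guarded all the way to the front stop. The lever springs back, so finish while holding it there with the catch still open and the stopper in place; leave the other things on the bench where they are.

Things in the scene. Friction and masses are not known exactly. Their poses are not given: they have to be found in the camera images.
- stopper: The smaller, loose dark rubber stopper, 54 mm tall, 45 g nominal, standing on the bench with its narrow end down. Tapered plug: 20 mm diameter at the tip, 24 mm at 26 mm up; above that a cylindrical head 34 mm in diameter and 28 mm tall (26 to 54 mm above the origin). Origin: centre of the plug's tip; z up along its axis. The head is wider than the flask's mouth and rests on its rim when home.
- wide_stopper: The larger stopper of the same shape (plug 32 to 36 mm, head 48 mm in diameter, 54 mm tall); it does not fit the flask: leave it. Origin: centre of its tip.
- station: The fixed vacuum station: white base plate 190 x 310 x 12 mm with the glass flask at its +y half and the grey valve block with lever and safety catch at its -y half. Origin: centre of the plate's underside, on the bench; +x is its back, -x its front (towards the robot when yaw is 0), +y its left seen from the front, z up. Its yaw varies. All offsets below are in this frame.
- flask_mouth (a point): Centre of the flask's mouth, level with the rim, at (0, 90, 133) mm in the station. The flask is fixed and upright; its straight neck has a 26 mm bore and is 32 mm across outside (34 mm lip in the top 4 mm), 35 mm long. When the stopper is home its origin is 26 mm below this point.
- catch_tab (a point): Finger end of the safety catch's steel tab, moving with it; closed: (-22, -135, 126) mm in the station. The tab is a flat-sided bar 12 mm thick (along station y) and 20 mm deep, from the hinge, rising to the back at 0.6 rad when closed; it ends 7 mm beyond this point. The block beside it (16 mm to the lever's side) is 94 mm high, its hinge brackets 106 mm; the other side is free.
- catch_pivot (a point): Hinge axis of the safety catch, at (-60, -75, 100) mm in the station; the axis runs along station y. The tab's finger end is 46 mm from the axis.
- safety_catch (a joint): Safety catch, rad. 0: closed, its 88 mm steel tongue lies level, pointing to the back, its end against the front of the lever's stem, so that the lever cannot be pulled. It grows as tab and tongue swing up and over to the front; 2.2 is the open stop, where it rests leaning to the front. It is light (60 g) with no spring: it falls shut if let go below about 1.2 and falls open beyond about 1.35.
- lever_knob (a point): Centre of the lever's black knob, moving with the lever; when at rest at (71, -75, 180) mm in the station. The knob is a barrel lying along station y, 30 mm in diameter, 28 mm long with flat ends, on a 12 mm round stem that comes up from below.
- lever_pivot (a point): Pivot axis of the lever, at (20, -75, 60) mm in the station; the axis runs along station y. The knob's centre is 130 mm from it.
- valve_lever (a joint): Lever, rad. 0: at rest, leaning 0.4 rad to the station's back. It grows as the knob is pulled to the front; 0.7 is the front stop, where it leans 0.3 rad to the front and the knob's centre is at (-18, -75, 184) mm in the station. A spring drives it back to 0: about 2.3 N at the knob at rest, 5.5 N at the front stop.
- reagent_bottle: Amber reagent bottle, 68 mm in diameter, 150 mm tall, at the back of the bench; leave it. Origin: centre of its underside.
- tube_rack: Blue tube rack, 90 x 200 mm, 97 mm tall with tubes, at the back of the bench; leave it. Origin: centre of its underside.

How it is judged (in metres and radians):
On the way, in this order (a step that is already met when the one before it is completed fails the run):
1. the smaller stopper sits fully home and upright in the flask's neck (horizontal distance between stopper and flask_mouth below 0.004 m and z of stopper in the frame of flask_mouth below -0.0235 m and angle between stopper's own z axis and vertical below 0.09 rad), for 0.3 s.
2. the safety catch is flipped over to its open rest while the lever is still at rest (value of joint safety_catch above 1.9 rad and value of joint valve_lever below 0.15 rad), for 0.2 s.
3. the lever is pulled to its front stop (value of joint valve_lever above 0.6 rad), for 0.3 s.
At the end, for the whole second after the job is handed in: The gripper's fingers hold the lever (more than 1 N of contact) within 0.1 rad of its front stop, the safety catch rests open (within 0.3 rad of its open stop), and the released smaller stopper sits in the flask's neck: within 4 mm of its axis, within 2.5 mm of fully home, tilted less than 0.09 rad (all of step 1 and value of joint valve_lever above 0.6 rad and value of joint safety_catch above 1.9 rad and contact force between valve_lever and the fingers above 1 N and contact force between stopper and the fingers below 0.1 N); the arm keeps its last pose, push and grip.
It fails at once if the stopper is dropped (falls free faster than 0.5 m/s) (contact force between stopper and anything else below 0.02 N and linear speed of stopper above 0.5 m/s).
It fails at once if the other stopper, the bottle or the tube rack is moved by more than 30 mm (distance of any of wide_stopper, reagent_bottle, tube_rack from where it was at the start of the episode above 0.03 m).
It also fails if it takes over 72 s, if anything falls off the work surface, if the arm or the gripper's body presses on something with over 40 N, if the wrist force passes 120 N, or if a joint passes its speed limit or range.

## Working session

There is one attempt and no reset: what is moved stays moved. The work goes in short steps, Python scripts to look and compute and a shell command to move; the robot and the scene stay as the last step left them, time stands still between calls to the robot, and variables do not carry over. Pictures are saved under pics/ and viewed, about 8 in all and at most 12, crops included, and the job is handed in when it is done.

```bash
mkdir -p pics
cat > h.py <<'E'
import numpy as np, cv2, json
from plant import sensors, viewer, ctrl, spotter
from scipy.spatial.transform import Rotation as R
def cal(n):
    c=viewer.get_calibration(n); 
    return c, R.from_rotvec(c["rvec"]).as_matrix(), np.array(c["tvec"],float)
def ray(n,px,C=None):
    c,Rm,t=C or cal(n)
    d=np.array([(px[0]-c["cx"])/c["fx"],(px[1]-c["cy"])/c["fy"]]); u=d.copy()
    for _ in range(20): u=d/(1+c["k1"]*(u@u))
    v=Rm.T@np.array([u[0],u[1],1]); return -Rm.T@t, v/np.linalg.norm(v)
def at_z(n,px,z,C=None):
    o,v=ray(n,px,C); return o+v*(z-o[2])/v[2]
def proj(n,P,C=None):
    c,Rm,t=C or cal(n); p=Rm@np.array(P,float)+t; u=p[:2]/p[2]; u=u*(1+c["k1"]*(u@u))
    return np.array([c["fx"]*u[0]+c["cx"],c["fy"]*u[1]+c["cy"]])
def tri(rays):
    A=np.zeros((3,3));b=np.zeros(3)
    for o,v in rays:
        M=np.eye(3)-np.outer(v,v);A+=M;b+=M@o
    return np.linalg.solve(A,b)
def save(n,img): cv2.imwrite(f"pics/{n}.png",img[:,:,::-1])
E
python3 - <<'E'
from h import *
np.set_printoptions(precision=1,suppress=True)
o=sensors.get_obs(); print({k:np.round(v,3) for k,v in o.items()})
print(R.from_rotvec(o["eef_rot"]).as_matrix())
a=viewer.capture("scene");b=viewer.capture("top")
save("scene0",a);save("top0",b)
for cam in("scene","top"):
    print(cam,{k:np.round(v,2) for k,v in cal(cam)[0].items()}, -cal(cam)[1].T@cal(cam)[2])
    for n in("stopper","wide_stopper","station","flask_mouth","catch_tab","catch_pivot","lever_knob","lever_pivot"):
        print(n,[(np.round(d["xy"],1),round(d["score"],2)) for d in spotter.place_of(cam,n)][:3])
E
```

```text
{'clock': np.float64(0.0), 'qpos': array([ 1.1,  0.6,  0. ,  1.5, -0. ,  1. , -0. ]), 'qd': array([ 0.,  0., -0.,  0., -0.,  0., -0.]), 'joint_torque': array([  0. , -56.3,   1.2, -19.3,   0. ,   0. ,   0. ]), 'eef_pos': array([ 265.3, -592.8,  303. ]), 'eef_rot': array([ 2. ,  0.4, -2. ]), 'contact_force': array([-0.3,  0.3,  0. ]), 'torque': array([-0. ,  0. , -0.1]), 'finger_gap': np.float64(85.336)}
[[-0.   0.4 -0.9]
 [ 0.  -0.9 -0.4]
 [-1.  -0.   0. ]]
scene {'fx': np.float64(363.51), 'fy': np.float64(363.51), 'cx': np.float64(322.51), 'cy': np.float64(201.52), 'k1': np.float64(0.02), 'rvec': array([ 1.5,  2.4, -0.6]), 'tvec': array([ 269.8, -404.8, 1158. ])} [930.  152.9 830.2]
stopper [(array([458.7, 228.6]), 0.49)]
wide_stopper [(array([233.9, 152.7]), 0.69)]
station [(array([322.5, 220.6]), 0.77)]
flask_mouth [(array([364.5, 200.3]), 0.98)]
catch_tab [(array([265.5, 173.1]), 0.69)]
catch_pivot [(array([299.3, 174. ]), 0.85)]
lever_knob [(array([281.2, 202.4]), 0.68)]
lever_pivot [(array([291.4, 207.7]), 0.7), (array([297.8, 173.7]), 0.36)]
top {'fx': np.float64(474.08), 'fy': np.float64(474.08), 'cx': np.float64(318.85), 'cy': np.float64(207.7), 'k1': np.float64(0.04), 'rvec': array([ 2.1, -2.1,  0.2]), 'tvec': array([ -16.4,  610.5, 1184.4])} [ 357.4   -7.7 1283.7]
stopper [(array([207. , 261.6]), 0.67)]
wide_stopper [(array([444.8, 258.4]), 0.77)]
station [(array([329.4, 222.7]), 0.72)]
flask_mouth [(array([289.8, 217.1]), 0.66), (array([380. , 208.6]), 0.48)]
catch_tab [(array([382.1, 212.3]), 0.97)]
catch_pivot [(array([358.2, 234.1]), 0.95)]
lever_knob [(array([350.4, 175.8]), 0.82)]
lever_pivot [(array([354.5, 205.6]), 0.67)]
```

Run:
```python
from h import *
np.set_printoptions(precision=1,suppress=True)
S=dict(stopper=(458.7,228.6),wide_stopper=(233.9,152.7),station=(322.5,220.6),flask_mouth=(364.5,200.3),catch_tab=(265.5,173.1),catch_pivot=(299.3,174),lever_knob=(281.2,202.4),lever_pivot=(291.4,207.7))
T=dict(stopper=(207,261.6),wide_stopper=(444.8,258.4),station=(329.4,222.7),flask_mouth=(289.8,217.1),catch_tab=(382.1,212.3),catch_pivot=(358.2,234.1),lever_knob=(350.4,175.8),lever_pivot=(354.5,205.6))
for k in S: print(k,tri([ray("scene",S[k]),ray("top",T[k])]))
L=dict(station=(0,0,0),flask_mouth=(0,90,133),catch_tab=(-22,-135,126),catch_pivot=(-60,-75,100),lever_knob=(71,-75,180),lever_pivot=(20,-75,60))
from scipy.optimize import least_squares
cs,ct=cal("scene"),cal("top")
def f(p):
    Rz=R.from_euler("z",p[2]); r=[]
    for k in L:
        w=Rz.apply(L[k])+[p[0],p[1],0]; r+=list(proj("scene",w,cs)-S[k])+list(proj("top",w,ct)-T[k])
    return np.array(r)
s=least_squares(f,[420,0,0],loss="soft_l1");print(s.x,f(s.x))
for k in L: print(k,R.from_euler("z",s.x[2]).apply(L[k])+[s.x[0],s.x[1],0])
a=cv2.imread("pics/scene0.png");b=cv2.imread("pics/top0.png")
cv2.imwrite("pics/both.png",np.vstack([a[100:400],b[110:400]]))
```

```text
stopper [462.7 295.3  24. ]
wide_stopper [ 496.3 -339.1  -15. ]
station [581.2 -19.6  -0.7]
flask_mouth [565.2  74.5 157.3]
catch_tab [ 589.5 -152.4  138.3]
catch_pivot [538.4 -96.7 101.8]
lever_knob [663.  -67.2 194.3]
lever_pivot [615.4 -83.3  74.8]
[579.5 -13.9 -24.9] [ 0.4 -0.1 -3.8  1.  -0.8  3.   0.5  4.2  2.2  3.  -1.   1.2 -1.1 -0.3
  1.6  0.3 -2.1  3.5  0.9  0.8 -1.1  2.9 -2.2  1.5]
station [579.5 -13.9   0. ]
flask_mouth [559.3  73.8 133. ]
catch_tab [ 588.4 -150.4  126. ]
catch_pivot [ 537.9 -100.5  100. ]
lever_knob [665.6 -71.1 180. ]
lever_pivot [615.9 -82.5  60. ]
```

View pics/both.png

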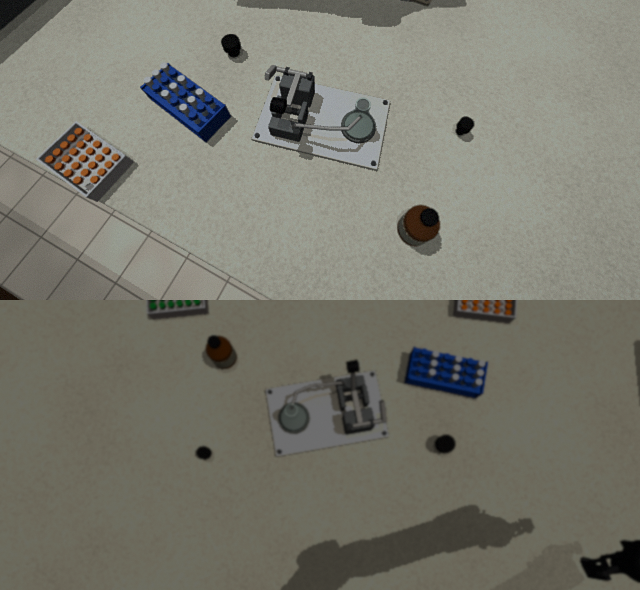

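The picture agrees with the networks: the small stopper is at about (465,226) in scene and (204,263) in top, the station is in the middle, and station yaw is about 0.23. I'll move over while turning the tool to the station's axes.

```bash
python3 -m crank '[[100,0,-3.5,-3.5,0.9],[100,0,-3.5,-3.5,0.9],[100,0,-3.5,-3.5,0],[100,0,-3.5,-3.5,0],[100,0,-3.5,-3.5,0]]'; python3 -m crank '[[100,0,-3.5,-3.5,0],[100,0,-3.5,-3.5,0],[100,0,-3.5,-3.5,0],[100,0,-4.9,-1,0],[100,0,-4.9,-1,0]]'; python3 -m crank '[[100,0,-4.9,-1,0],[100,0,-4.9,-1,0],[100,0,0,0,0],[100,0,0,0,0]]'
python3 - <<'E'
from h import *
np.set_printoptions(precision=3,suppress=True)
a=viewer.capture("wrist");save("w1",a)
o=sensors.get_obs();print(o["eef_pos"],R.from_rotvec(o["eef_rot"]).as_matrix(),o["qpos"],o["clock"])
C=cal("wrist");print(-C[1].T@C[2],C[1])
for n in("stopper","flask_mouth","catch_tab","catch_pivot","lever_knob"):
    print(n,[(np.round(d["xy"],1),round(d["score"],2)) for d in spotter.place_of("wrist",n)][:3])
E
```

```text
clock: 1.4
eef_pos: [384.0, -374.6, 304.2]
eef_rot: [2.099, 0.244, -2.098]
contact_force: [2.0, -0.6, -1.3]
finger_gap: 85.6
clock: 1.9
eef_pos: [458.6, -148.0, 304.0]
eef_rot: [2.099, 0.245, -2.097]
contact_force: [1.1, 0.1, 0.1]
finger_gap: 85.4
clock: 2.3
eef_pos: [455.2, -48.8, 304.2]
eef_rot: [2.097, 0.248, -2.095]
contact_force: [0.2, 0.1, -1.0]
finger_gap: 85.0
[455.141 -50.418 304.171] [[ 0.001  0.231 -0.973]
 [-0.001 -0.973 -0.231]
 [-1.     0.001 -0.001]] [ 0.01   0.357  0.051  2.032 -0.025  0.752 -1.261] 2.35
[530.946 -32.772 375.716] [[ 0.231 -0.973  0.   ]
 [-0.927 -0.22   0.304]
 [-0.296 -0.07  -0.953]]
stopper [(array([ 4. , 87.4]), 0.69), (array([403.4, 107.5]), 0.5)]
flask_mouth [(array([173.2,   7.1]), 0.57)]
catch_tab [(array([498.4,  51.1]), 0.83)]
catch_pivot [(array([401.1, 107.7]), 0.6)]
lever_knob []
```

View pics/w1.png

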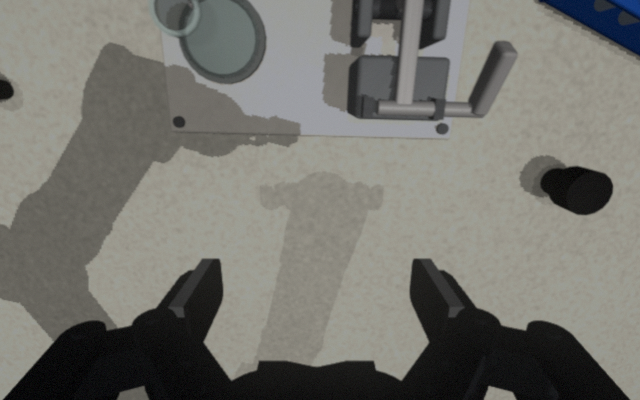

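The wrist view shows the station's front edge level, so the yaw matches. The catch tab is at (500,50), the hinge at about (400,107), and the flask mouth at (176,14). Next I'll go to the stopper.

```bash
python3 -m crank '[[100,0,-4.6,-0.9,0],[100,0,-4.6,-0.9,0],[100,0,-4.6,-0.9,0],[100,0,-4.6,-0.9,0],[100,0,-4.6,-0.9,0]]'; python3 -m crank '[[100,4,-2.3,-0.4,0],[100,4,-2.3,-0.4,0],[100,0,-4,-0.8,0],[100,0,0,0,0],[100,0,0,0,0]]'
cat > ws.py <<'E'
from h import *
import sys
np.set_printoptions(precision=2,suppress=True)
name=sys.argv[1]; C=cal("wrist")
a=viewer.capture("wrist");save(name,a)
o=sensors.get_obs();Rt=R.from_rotvec(o["eef_rot"]).as_matrix();print("eef",o["eef_pos"],"y",Rt[:,1],"t",o["clock"])
for s in sys.argv[2:]:
    n,z=s.split("@");z=float(z)
    for kind in("place_of","cut_out"):
        for d in getattr(spotter,kind)("wrist",n)[:2]:
            p=at_z("wrist",d["xy"],z,C); e=""
            if kind=="cut_out":
                ys,xs=np.where(d["mask"]);e=(xs.min(),xs.max(),ys.min(),ys.max(),xs.size)
            print(n,kind,round(d["score"],2),np.round(d["xy"],1),p,"tool",Rt.T@(p-o["eef_pos"]),e)
E
python3 ws.py w2 stopper@0
```

```text
clock: 3.1
eef_pos: [446.0, 185.0, 304.0]
eef_rot: [2.1, 0.242, -2.099]
contact_force: [1.6, -0.6, 0.3]
finger_gap: 85.4
clock: 3.6
eef_pos: [441.8, 271.8, 223.5]
eef_rot: [2.097, 0.245, -2.098]
contact_force: [-0.2, -0.2, 0.5]
finger_gap: 85.5
eef [442.02 270.61 223.82] y [ 0.23 -0.97  0.  ] t 3.65
stopper place_of 0.67 [286.7 157.1] [458.63 303.07   0.  ] tool [223.8  -27.95 -23.64] 
stopper cut_out 0.83 [281.4 168.5] [447.08 305.67   0.  ] tool [223.8  -33.13 -12.99] (np.int64(260), np.int64(305), np.int64(145), np.int64(193), 1758)
```

View pics/w2.png

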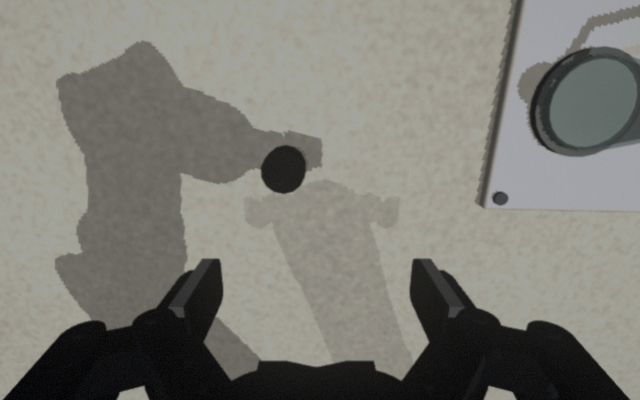

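The stopper's head shows as a disc, columns 260–305 and rows 145–193. I'll locate it at the head's height.

Run:
```python
from h import *
np.set_printoptions(precision=1,suppress=True)
o=sensors.get_obs();Rt=R.from_rotvec(o["eef_rot"]).as_matrix()
for px in((282.5,168.5),(260,168.5),(305.5,168.5),(282.5,145),(282.5,193.5)):
    p=at_z("wrist",px,54);print(p,Rt.T@(p-o["eef_pos"]))
p=at_z("wrist",(282.5,168.),54);p[2]=0
print(proj("scene",p),proj("top",p), proj("wrist",p))
```

```text
[460.7 299.9  54. ] [170.2 -25.1 -24.7]
[456.8 316.5  54. ] [170.2 -42.2 -24.7]
[464.7 282.9  54. ] [170.2  -7.7 -24.7]
[478.1 303.4  54. ] [170.2 -24.6 -42.5]
[441.3 296.   54. ] [170.2 -25.8  -4.9]
[458.  232.9] [207.7 262.9] [288.3 155.4]
```

```bash
python3 -m crank '[[100,0,-2.5,-2.2,0],[100,3,0,0,0],[100,3,0,0,0],[100,3,0,0,0],[100,2,0,0,0]]'; python3 -m crank '[[70,1,0,0,0],[60,0.8,0,0,0],[60,0,0,0,0],[60,0,0,0,0],[60,0,0,0,0]]'; python3 ws.py w3 stopper@54
```

```text
clock: 4.25
eef_pos: [457.4, 299.1, 112.7]
eef_rot: [2.098, 0.241, -2.1]
contact_force: [-1.0, 1.0, 0.7]
finger_gap: 86.0
clock: 4.75
eef_pos: [457.8, 301.2, 96.9]
eef_rot: [2.101, 0.246, -2.097]
contact_force: [-0.0, -0.4, 0.9]
finger_gap: 51.4
eef [457.74 301.19  96.86] y [ 0.23 -0.97 -0.  ] t 4.8
stopper place_of 0.97 [313.6 243. ] [480.45 307.18  54.  ] tool [ 42.9   -0.58 -23.41] 
stopper cut_out 0.65 [312.5 282.1] [463.53 303.68  54.  ] tool [42.87 -1.06 -6.14] (np.int64(273), np.int64(353), np.int64(226), np.int64(331), 6567)
```

View pics/w3.png

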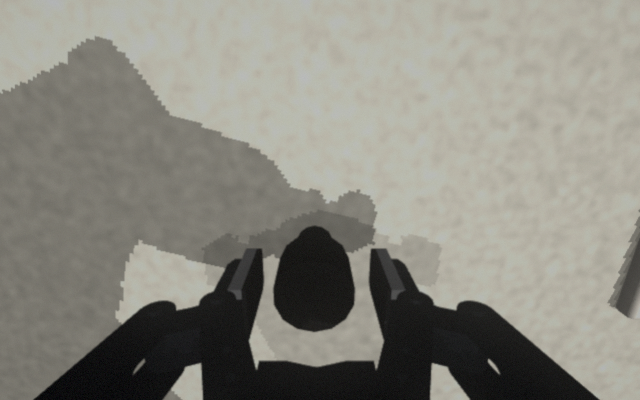

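The head sits midway between the jaws (columns 273–353). I'll check the fore-aft offset.

Run:
```python
from h import *
np.set_printoptions(precision=1,suppress=True)
o=sensors.get_obs();Rt=R.from_rotvec(o["eef_rot"]).as_matrix()
for px,z in(((313.6,243),0),((313,331),54),((273,285),54),((353.5,285),54)):
    p=at_z("wrist",px,z);print(p,Rt.T@(p-o["eef_pos"]))
```

```text
[455.3 301.7   0. ] [96.6 -1.1  2.2]
[440.4 298.1  54. ] [42.6 -0.9 17.4]
[458.5 318.9  54. ] [ 42.6 -17.   -4.9]
[465.9 287.3  54. ] [42.6 15.4 -4.9]
```

Centred within about 1 mm, so I'll grip it.

```bash
python3 -m crank '[[0,0,0,0,0],[0,0,0,0,0],[0,0,0,0,0],[0,0,0,0,0],[0,0,0,0,0]]'; python3 -m crank '[[0,-1,0,0,0],[0,-3,0,0,0],[0,-4,0,0,0],[0,-4,0,0,0],[0,-4,0,0,0]]';  python3 -m crank '[[0,-1,0,0,0],[0,0,0,0,0],[0,0,0,0,0]]'; python3 ws.py w4 stopper@200
python3 - <<'E'
from h import *
np.set_printoptions(precision=1,suppress=True)
o=sensors.get_obs();Rt=R.from_rotvec(o["eef_rot"]).as_matrix()
print(Rt.T@(np.array([559.3,73.8,133])-o["eef_pos"]),o["joint_torque"])
E
```

```text
clock: 5.4
eef_pos: [457.4, 301.1, 96.4]
eef_rot: [2.099, 0.245, -2.098]
contact_force: [-1.3, 0.6, 5.5]
finger_gap: 31.2
clock: 5.9
eef_pos: [456.9, 300.5, 257.7]
eef_rot: [2.098, 0.244, -2.099]
contact_force: [0.1, 1.7, -0.1]
finger_gap: 31.0
clock: 6.2
eef_pos: [456.6, 300.4, 265.1]
eef_rot: [2.096, 0.244, -2.099]
contact_force: [-0.1, -0.0, -1.5]
finger_gap: 31.2
eef [456.36 300.29 264.46] y [ 0.23 -0.97  0.  ] t 6.25
stopper place_of 0.66 [315.4 239.7] [470.58 303.66 200.  ] tool [ 64.42  -0.08 -14.8 ] 
stopper cut_out 0.82 [315.1 280.8] [449.52 298.84 200.  ] tool [64.48 -0.24  6.8 ] (np.int64(277), np.int64(354), np.int64(226), np.int64(330), 6438)
[131.4 244.  -48.4] [  0.  -48.5   0.8 -16.1   0.    0.    0. ]
```

Stopper gripped (31 mm gap). I'll move to just in front of the flask to look at its mouth.

```bash
python3 -m crank '[[0,0,4.9,0.4,0],[0,0,4.9,0.4,0],[0,0,4.9,0.4,0],[0,0,4.9,0.4,0],[0,0,4.8,0.4,0]]'; python3 -m crank '[[0,0,0,0,0],[0,0,0,0,0],[0,0,0,0,0]]'; python3 ws.py w5 flask_mouth@133 lever_knob@180 stopper@168
```

```text
clock: 6.85
eef_pos: [493.4, 56.8, 264.8]
eef_rot: [2.096, 0.245, -2.1]
contact_force: [1.6, 0.0, -0.9]
finger_gap: 31.5
clock: 7.15
eef_pos: [493.5, 60.2, 265.2]
eef_rot: [2.096, 0.248, -2.099]
contact_force: [-0.0, 0.4, -0.0]
finger_gap: 31.2
eef [493.55  60.59 265.36] y [ 0.23 -0.97 -0.  ] t 7.2
flask_mouth place_of 0.58 [319.1 109.4] [561.5   74.28 133.  ] tool [132.29   2.64 -69.41] 
flask_mouth cut_out 0.63 [588.5  40.4] [633.91 -65.92 133.  ] tool [ 132.1   155.85 -107.17] (np.int64(526), np.int64(639), np.int64(0), np.int64(88), 2516)
lever_knob cut_out 0.67 [591.2  45. ] [617.64 -34.78 180.  ] tool [ 85.14 121.74 -98.55] (np.int64(526), np.int64(639), np.int64(0), np.int64(88), 2540)
stopper place_of 0.93 [313.1 236.5] [494.58  61.89 168.  ] tool [97.36 -0.93 -1.41] 
stopper cut_out 0.66 [316.7 281.1] [466.98  53.2  168.  ] tool [97.39  1.09 27.46] (np.int64(277), np.int64(354), np.int64(225), np.int64(330), 6520)
```

View pics/w5.png

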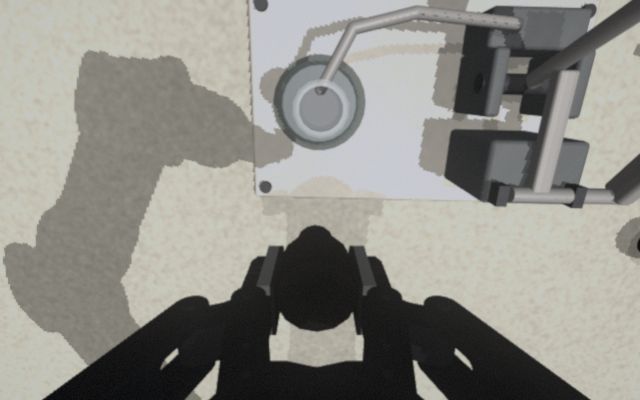

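The mouth is the ring around (320,108), with columns about 293–349, and the stopper tip is at (313,236). I'll fit the ring precisely.

Run:
```python
from h import *
np.set_printoptions(precision=1,suppress=True)
im=cv2.imread("pics/w5.png");g=cv2.cvtColor(im,cv2.COLOR_BGR2GRAY)[60:160,260:380]
c=cv2.HoughCircles(cv2.resize(g,None,fx=4,fy=4,interpolation=cv2.INTER_CUBIC),cv2.HOUGH_GRADIENT_ALT,1.5,8,param1=150,param2=0.6,minRadius=60,maxRadius=220)
o=sensors.get_obs();Rt=R.from_rotvec(o["eef_rot"]).as_matrix()
for x,y,r in (c[0] if c is not None else []):
    px=(x/4+260-.4,y/4+60-.4);p=at_z("wrist",px,133);q=at_z("wrist",(px[0]+r/4,px[1]),133);print(px,r/4,p,Rt.T@(p-o["eef_pos"]),np.linalg.norm(q-p))
big=cv2.resize(im[60:340,230:400],None,fx=2.9,fy=2.9*.73,interpolation=cv2.INTER_CUBIC)
big=cv2.resize(im[50:340,240:400],None,fx=2,fy=2,interpolation=cv2.INTER_CUBIC);z=cv2.resize(im[70:150,280:370],None,fx=5,fy=5,interpolation=cv2.INTER_CUBIC)
can=np.zeros((580,780,3),np.uint8);can[:580,:320]=cv2.convertScaleAbs(big,alpha=1.8);can[:400,325:775]=z;cv2.imwrite("pics/z5.png",can)
```

```text
(np.float32(316.6), np.float32(103.85)) 45.692455 [564.8  75.9 133. ] [132.9   0.6 -72.8] 27.600304664323442
```

View pics/z5.png

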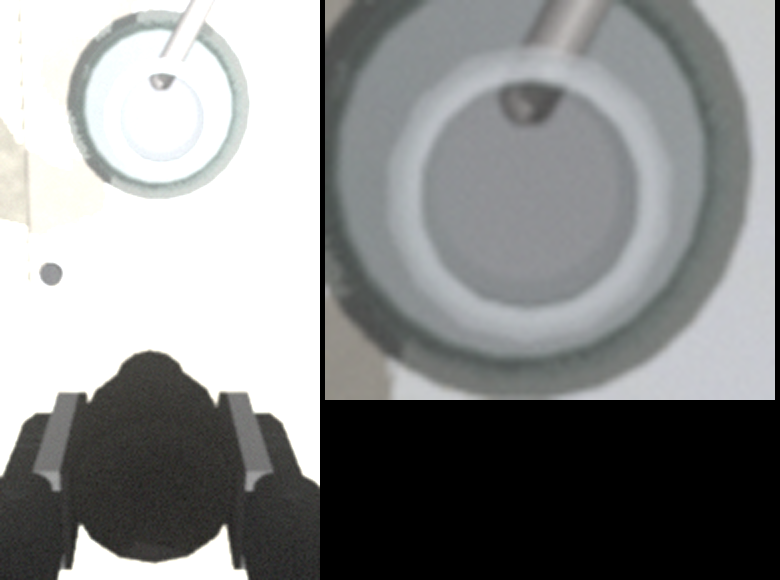

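Run:
```python
from h import *
np.set_printoptions(precision=1,suppress=True)
o=sensors.get_obs();Rt=R.from_rotvec(o["eef_rot"]).as_matrix();e=o["eef_pos"]
for px,d in(((320.7,108.6),132.3),((299,108.6),132.3),((342.4,108.6),132.3),((315,225.5),96.5),((315.5,330.5),42.5),((277,285),42.5),((354.5,285),42.5)):
    p=at_z("wrist",px,e[2]-d);print(px,p,Rt.T@(p-e))
```

```text
(320.7, 108.6) [562.7  72.8 133.6] [132.3   3.1 -70.1]
(299, 108.6) [559.6  85.6 133.6] [132.3 -10.  -70.1]
(342.4, 108.6) [565.7  60.1 133.6] [132.3  16.3 -70.1]
(315, 225.5) [502.1  61.9 169.4] [96.5 -0.3 -8.6]
(315.5, 330.5) [477.2  55.6 223.4] [42.5  0.1 17.1]
(277, 285) [495.1  75.8 223.4] [ 42.5 -15.4  -5. ]
(354.5, 285) [502.4  45.4 223.4] [42.5 15.8 -5. ]
```

```bash
python3 -m crank '[[0,0,0.1,-2.4,0],[0,0,0.1,-2.4,0],[0,0,0.1,-2.3,0],[0,1,0,0,0],[0,1,0,0,0]]'; python3 -m crank '[[0,0.9,0,0,0],[0,0,0,0,0],[0,0,0,0,0]]'; python3 ws.py w6 stopper@138
python3 - <<'E'
from h import *
a=viewer.capture("scene");save("s6",a);w=cv2.imread("pics/w6.png")
z1=cv2.resize(a[140:260,300:420,::-1],None,fx=3.3,fy=3.3,interpolation=cv2.INTER_CUBIC);z2=cv2.resize(w[160:340,230:410],(396,396),interpolation=cv2.INTER_CUBIC)
cv2.imwrite("pics/z6.png",cv2.convertScaleAbs(np.hstack([z1,z2]),alpha=1.5))
E
```

```text
clock: 8.0
eef_pos: [563.4, 72.5, 245.2]
eef_rot: [2.097, 0.245, -2.099]
contact_force: [-0.0, -0.4, -1.1]
finger_gap: 31.6
clock: 8.3
eef_pos: [563.1, 72.1, 236.7]
eef_rot: [2.097, 0.245, -2.099]
contact_force: [-0.2, -0.7, -1.2]
finger_gap: 31.7
eef [563.45  72.17 237.08] y [ 0.23 -0.97  0.  ] t 8.35
stopper place_of 0.83 [313.7 242.4] [560.    72.44 138.  ] tool [99.08 -1.07  3.29] 
stopper cut_out 0.7 [315.5 281.6] [535.17  65.52 138.  ] tool [99.08 -0.05 29.05] (np.int64(276), np.int64(355), np.int64(224), np.int64(330), 6596)
```

View pics/z6.png

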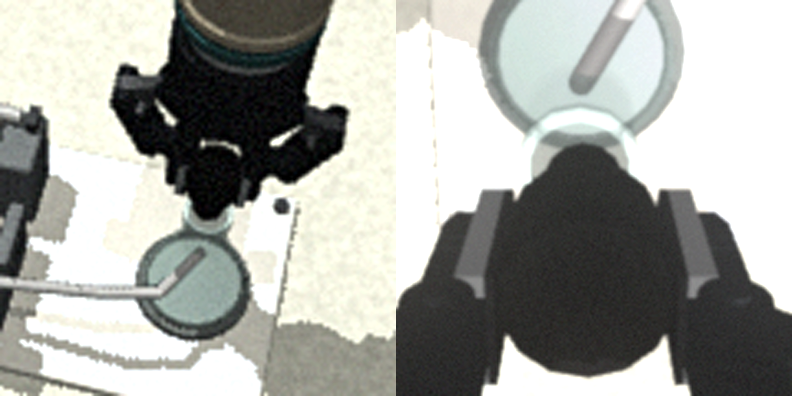

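In the wrist view the lip spans about 524–636 (centre 580) and the tip is at about 584, so they are aligned within about 1 mm. I'll compute the remainder.

Run:
```python
from h import *
np.set_printoptions(precision=1,suppress=True)
o=sensors.get_obs();Rt=R.from_rotvec(o["eef_rot"]).as_matrix();e=o["eef_pos"]
for px,z in(((313.6,209),133),((288.2,232),133),((339,232),133),((315.5,225),e[2]-96.5)):
    p=at_z("wrist",px,z);print(px,p,Rt.T@(p-e))
```

```text
(313.6, 209) [578.8  76.9 133. ] [104.5  -1.  -15.5]
(288.2, 232) [561.4  88.1 133. ] [104.4 -16.   -1.2]
(339, 232) [568.3  59.1 133. ] [104.4  13.8  -1.2]
(315.5, 225) [572.6  74.3 140.9] [96.5  0.1 -8.9]
```

```bash
python3 -m crank '[[0,0,-0.1,0.03,0],[0,0.4,0,0,0],[0,0.4,0,0,0],[0,0,0,0,0]]'; python3 -m crank '[[0,0.4,0,0,0],[0,0.3,0,0,0],[0,0,0,0,0]]'; python3 -m crank '[[0,0.3,0,0,0],[0,0.3,0,0,0],[0,0,0,0,0]]'
```

```text
clock: 8.9
eef_pos: [562.7, 73.1, 228.2]
eef_rot: [2.097, 0.245, -2.1]
contact_force: [-0.6, 1.0, 0.6]
finger_gap: 31.3
clock: 9.2
eef_pos: [562.9, 73.1, 221.4]
eef_rot: [2.097, 0.245, -2.099]
contact_force: [-0.9, -0.2, -1.4]
finger_gap: 31.3
clock: 9.5
eef_pos: [562.9, 73.1, 215.5]
eef_rot: [2.097, 0.245, -2.099]
contact_force: [-0.3, 0.7, -0.6]
finger_gap: 31.0
```

```bash
python3 -m crank '[[0,0.3,0,0,0],[0,0.3,0,0,0],[0,0,0,0,0]]'; python3 -m crank '[[0,0.3,0,0,0],[0,0,0,0,0]]'; python3 -m crank '[[0,0.15,0,0,0],[0,0,0,0,0]]';python3 -m crank '[[0,0.1,0,0,0],[0,0,0,0,0]]'
```

```text
clock: 9.8
eef_pos: [562.9, 73.1, 209.5]
eef_rot: [2.097, 0.245, -2.099]
contact_force: [-0.9, 0.4, -0.1]
finger_gap: 31.2
clock: 10.0
eef_pos: [563.0, 73.2, 206.6]
eef_rot: [2.098, 0.245, -2.099]
contact_force: [-0.8, 0.0, -1.0]
finger_gap: 31.4
clock: 10.2
eef_pos: [562.9, 73.2, 205.3]
eef_rot: [2.098, 0.245, -2.099]
contact_force: [-1.1, 0.2, -0.5]
finger_gap: 31.3
clock: 10.4
eef_pos: [562.9, 73.3, 204.4]
eef_rot: [2.098, 0.245, -2.099]
contact_force: [-1.9, -0.5, 0.3]
finger_gap: 31.6
```

```bash
python3 -m crank '[[0,0.1,0,0,0],[0,0,0,0,0]]'; python3 -m crank '[[0,0.1,0,0,0],[0,0,0,0,0]]'; python3 -m crank '[[0,0.1,0,0,0],[0,0,0,0,0]]'
```

```text
clock: 10.6
eef_pos: [562.9, 73.3, 204.0]
eef_rot: [2.098, 0.245, -2.099]
contact_force: [-2.8, 0.8, 6.2]
finger_gap: 31.5
clock: 10.8
eef_pos: [562.9, 73.3, 203.8]
eef_rot: [2.098, 0.245, -2.098]
contact_force: [-4.9, 0.2, 11.9]
finger_gap: 31.2
clock: 11.0
eef_pos: [562.8, 73.3, 203.6]
eef_rot: [2.099, 0.245, -2.098]
contact_force: [-7.4, -0.2, 19.4]
finger_gap: 31.3
```

Seated: contact at TCP z = 204, as predicted. I'll relax, release, lift and check.

```bash
python3 -m crank '[[0,-0.2,0,0,0],[60,0,0,0,0],[60,0,0,0,0],[60,0,0,0,0],[60,0,0,0,0]]'; python3 -m crank '[[60,-1,0,0,0],[60,-3,0,0,0],[60,-4,0,0,0],[60,-4,0,2,0],[60,0,0,2,0]]'; python3 -m crank '[[60,0,0,3,0],[60,0,0,0,0],[60,0,0,0,0]]'; python3 ws.py w7 flask_mouth@133 stopper@107
python3 - <<'E'
from h import *
a=viewer.capture("scene");save("s7",a);w=cv2.imread("pics/w7.png")
z1=cv2.resize(a[140:260,300:420,::-1],None,fx=3.3,fy=3.3,interpolation=cv2.INTER_CUBIC);z2=cv2.resize(w[60:240,230:410],(396,396),interpolation=cv2.INTER_CUBIC)
cv2.imwrite("pics/z7.png",cv2.convertScaleAbs(np.hstack([z1,z2]),alpha=1.5))
E
```

```text
clock: 11.5
eef_pos: [563.4, 73.0, 203.2]
eef_rot: [2.099, 0.244, -2.098]
contact_force: [0.1, -0.8, 0.6]
finger_gap: 51.2
clock: 12.0
eef_pos: [526.9, 64.2, 329.1]
eef_rot: [2.111, 0.245, -2.086]
contact_force: [0.2, 0.5, -0.0]
finger_gap: 51.3
clock: 12.3
eef_pos: [495.3, 57.0, 324.4]
eef_rot: [2.1, 0.245, -2.096]
contact_force: [0.6, 0.7, 0.7]
finger_gap: 51.3
eef [495.96  57.23 324.13] y [ 0.23 -0.97  0.  ] t 12.35
flask_mouth cut_out 0.98 [410.2  94.7] [588.4    4.12 133.  ] tool [191.31  72.95 -77.31] (np.int64(255), np.int64(639), np.int64(0), np.int64(188), 50753)
stopper place_of 0.86 [313.9 103.3] [564.55  74.95 107.  ] tool [217.29  -1.47 -70.34] 
stopper cut_out 0.56 [313.3 108.5] [560.26  74.47 107.  ] tool [217.28  -1.99 -66.06] (np.int64(291), np.int64(338), np.int64(84), np.int64(133), 1876)
```

View pics/z7.png

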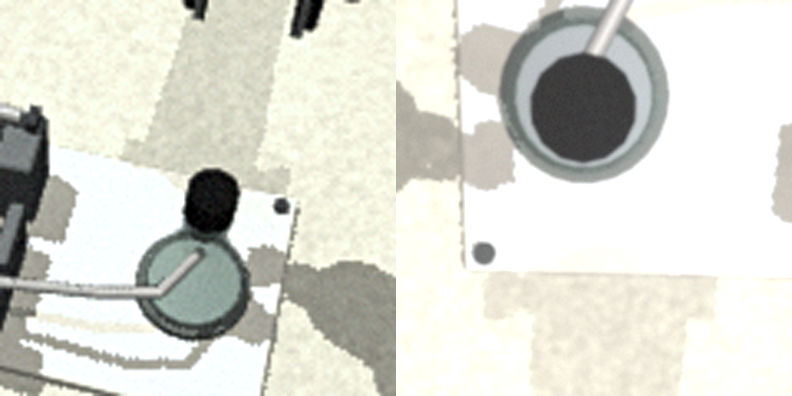

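The stopper sits upright on the rim, from both views. Now I'll move to the catch.

```bash
python3 -m crank '[[60,0,4.5,0.5,0],[60,0,4.5,0.5,0],[60,0,4.5,0.5,0],[60,0,4.5,0.5,0],[60,2,4.4,0.5,0]]'; python3 -m crank '[[60,3,0,0,0],[40,0,0,0,0],[40,0,0,0,0],[40,0,0,0,0]]'; python3 ws.py w8 catch_tab@126 catch_pivot@100 lever_knob@180
```

```text
clock: 13.1
eef_pos: [524.2, -169.1, 305.1]
eef_rot: [2.103, 0.243, -2.092]
contact_force: [1.4, -0.0, -0.2]
finger_gap: 51.1
clock: 13.5
eef_pos: [523.3, -165.5, 274.6]
eef_rot: [2.099, 0.247, -2.095]
contact_force: [0.4, 0.3, -0.4]
finger_gap: 34.0
eef [ 523.33 -165.57  274.79] y [ 0.23 -0.97  0.  ] t 13.55
catch_tab place_of 0.64 [241.4 161.7] [ 545.08 -107.92  126.  ] tool [148.84 -51.11 -34.2 ] 
catch_tab place_of 0.58 [314.5 114.8] [ 587.1 -149.5  126. ] tool [148.95  -0.9  -65.41] 
catch_tab cut_out 0.79 [240.5 124.9] [ 569.38 -103.26  126.  ] tool [148.9  -50.   -58.92] (np.int64(209), np.int64(327), np.int64(35), np.int64(172), 5068)
catch_tab cut_out 0.54 [555.9  46.4] [ 661.85 -285.41  126.  ] tool [ 149.14  148.66 -106.53] (np.int64(413), np.int64(639), np.int64(0), np.int64(129), 20687)
catch_pivot place_of 0.73 [239.6 162.1] [ 538.08 -101.92  100.  ] tool [174.82 -58.58 -28.73] 
catch_pivot cut_out 0.83 [178.4  82.6] [584.82 -49.99 100.  ] tool [174.93 -98.23 -86.25] (np.int64(0), np.int64(340), np.int64(0), np.int64(179), 56984)
catch_pivot cut_out 0.73 [232.4  22.1] [632.09 -81.45 100.  ] tool [ 175.05  -56.65 -124.92] (np.int64(213), np.int64(248), np.int64(0), np.int64(56), 729)
lever_knob cut_out 0.85 [233.2  22.3] [ 621.34 -103.35  180.  ] tool [  95.03  -37.79 -109.56] (np.int64(213), np.int64(248), np.int64(0), np.int64(57), 811)
```

View pics/w8.png

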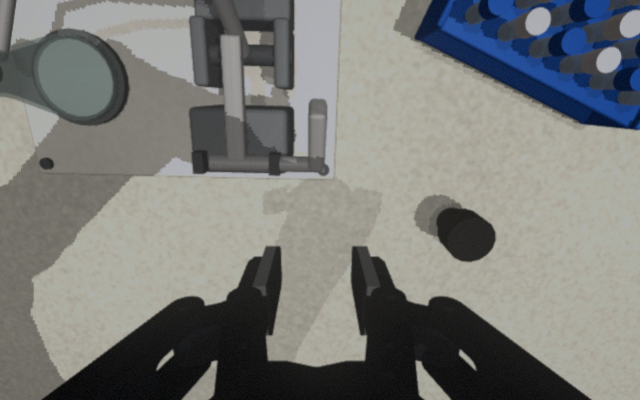

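The tab is the bar at columns 308–327 (end at row 99), the hinge is near row 162, and the wide stopper at (467,235) is well clear. I'll descend over the tab and grip it.

```bash
python3 -m crank '[[40,0,0.1,-3.3,0],[40,0,0,-3.4,0],[40,3,0,0,0],[40,3,0,0,0],[40,2,0,0,0]]'; python3 -m crank '[[40,1.2,0,0,0],[40,0,0,0,0],[40,0,0,0,0]]'; python3 ws.py w9 catch_tab@126
python3 - <<'E'
from h import *
a=viewer.capture("scene");save("s9",a);w=cv2.imread("pics/w9.png")
z1=cv2.resize(a[110:230,220:340,::-1],None,fx=3.3,fy=3.3,interpolation=cv2.INTER_CUBIC);z2=cv2.resize(w[160:340,230:410],(396,396),interpolation=cv2.INTER_CUBIC)
cv2.imwrite("pics/z9.png",cv2.convertScaleAbs(np.hstack([z1,z2]),alpha=1.5))
E
```

```text
clock: 14.35
eef_pos: [587.1, -151.8, 191.6]
eef_rot: [2.096, 0.246, -2.1]
contact_force: [0.3, 0.4, -1.4]
finger_gap: 34.1
clock: 14.65
eef_pos: [588.2, -152.4, 182.1]
eef_rot: [2.099, 0.244, -2.097]
contact_force: [-0.4, -0.5, 0.9]
finger_gap: 34.3
eef [ 588.5  -152.49  182.6 ] y [ 0.23 -0.97  0.  ] t 14.7
catch_tab place_of 0.66 [17.6 11.5] [667.26 -27.06 126.  ] tool [  56.7 -104.  -105.4] 
catch_tab place_of 0.63 [309.8 276.7] [ 588.28 -149.9   126.  ] tool [56.6  -2.62 -0.27] 
catch_tab cut_out 0.66 [203.5 256.5] [ 587.36 -102.4   126.  ] tool [ 56.57 -49.06 -10.31] (np.int64(170), np.int64(326), np.int64(153), np.int64(331), 7314)
```

View pics/z9.png

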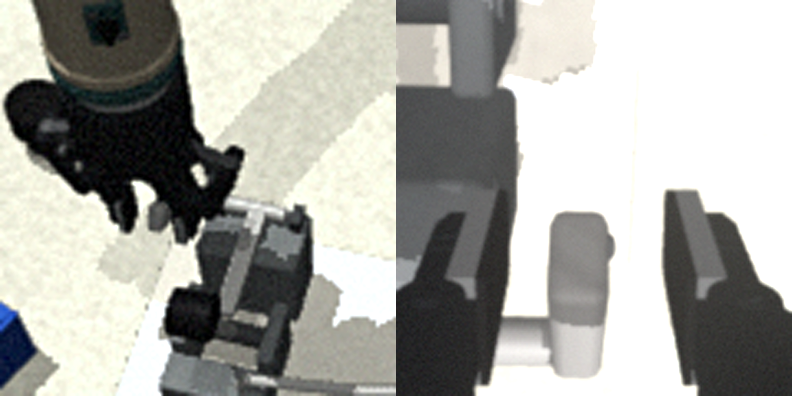

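The tab is between the jaws, so I'll grip it.

```bash
python3 -m crank '[[0,0,0,0,0],[0,0,0,0,0],[0,0,0,0,0],[0,0,0,0,0],[0,0,0,0,0]]'; python3 -m crank '[[0,-0.5,0,0.5,0],[0,-0.5,0,0.45,0],[0,0,0,0,0]]'
```

```text
clock: 15.35
eef_pos: [587.9, -151.0, 182.2]
eef_rot: [2.1, 0.246, -2.098]
contact_force: [-1.4, 3.6, 6.3]
finger_gap: 10.6
clock: 15.65
eef_pos: [579.5, -152.8, 191.2]
eef_rot: [2.102, 0.247, -2.096]
contact_force: [3.1, 3.7, -4.8]
finger_gap: 10.8
```

```bash
python3 -m crank '[[0,-0.4,0,0.55,0],[0,-0.3,0,0.65,0],[0,-0.2,0,0.65,0],[0,-0.1,0,0.7,0],[0,0,0,0,0]]';  python3 -m crank '[[0,0,0,0.7,0],[0,0.1,0,0.7,0],[0,0.2,0,0.65,0],[0,0.3,0,0.6,0],[0,0,0,0,0]]'; python3 -m crank '[[0,0.4,0,0.55,0],[0,0.45,0,0.5,0],[0,0,0,0,0]]'
```

```text
clock: 16.15
eef_pos: [556.5, -157.9, 201.9]
eef_rot: [2.106, 0.248, -2.091]
contact_force: [6.2, 5.4, -4.4]
finger_gap: 10.5
clock: 16.65
eef_pos: [532.6, -163.3, 198.1]
eef_rot: [2.11, 0.249, -2.085]
contact_force: [5.3, 8.0, 10.2]
finger_gap: 10.2
clock: 16.95
eef_pos: [518.4, -166.5, 188.2]
eef_rot: [2.101, 0.25, -2.095]
contact_force: [-0.1, 6.3, 7.0]
finger_gap: 9.7
```

Forces are low and the motion follows the arc. I'll release, lift clear and look.

```bash
python3 -m crank '[[40,0,0,0,0],[40,0,0,0,0],[40,0,0,0,0],[40,0,0,0,0]]'; python3 -m crank '[[40,-3,0,0,0],[40,-4,0,0,0],[40,-4,0,0,0],[40,0,0,0,0],[40,0,0,0,0]]'; python3 ws.py w10 lever_knob@180 catch_tab@126
python3 - <<'E'
from h import *
a=viewer.capture("scene");save("s10",a)
print([(d["xy"],d["score"]) for n in("lever_knob","catch_tab") for d in spotter.place_of("scene",n)])
w=cv2.imread("pics/w10.png")
z1=cv2.resize(a[110:230,220:340,::-1],(400,400),interpolation=cv2.INTER_CUBIC);z2=cv2.resize(w[0:400,70:470],(400,400))
cv2.imwrite("pics/z10.png",cv2.convertScaleAbs(np.hstack([z1,z2]),alpha=1.5))
E
```

```text
clock: 17.35
eef_pos: [517.5, -169.4, 186.8]
eef_rot: [2.098, 0.244, -2.099]
contact_force: [0.0, -1.1, 0.6]
finger_gap: 34.4
clock: 17.85
eef_pos: [517.9, -169.2, 297.7]
eef_rot: [2.1, 0.243, -2.096]
contact_force: [-0.1, 0.1, -1.0]
finger_gap: 34.4
eef [ 517.19 -168.9   296.53] y [ 0.23 -0.97 -0.  ] t 17.9
lever_knob cut_out 0.85 [238.4  22.7] [ 619.64 -103.99  180.  ] tool [ 116.46  -39.59 -114.71] (np.int64(219), np.int64(250), np.int64(0), np.int64(53), 822)
catch_tab place_of 0.88 [310.5 178.5] [ 533.43 -161.63  126.  ] tool [170.52  -3.31 -17.6 ] 
catch_tab place_of 0.5 [13.1 62.9] [566.49  57.85 126.  ] tool [ 170.5  -209.3  -100.23] 
catch_tab cut_out 0.62 [260.4 145.2] [ 549.77 -119.47  126.  ] tool [170.51 -40.58 -43.19] (np.int64(193), np.int64(320), np.int64(125), np.int64(197), 2717)
[([281.3, 205.5], 0.55), ([300.6, 172.1], 0.3), ([274.1, 151.9], 0.65)]
```

View pics/z10.png

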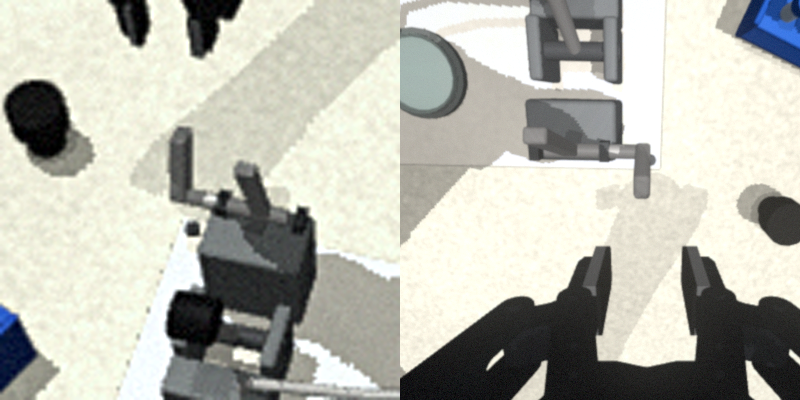

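The catch lies open: tab out to the front, tongue up and leaning forward. The lever is still back. I'll move towards the knob with a look on the way.

```bash
python3 -m crank '[[50,0,-2,-3,0],[50,0,-2,-3,0],[50,0,-1.9,-3,0],[50,0,0,0,0],[50,0,0,0,0]]'; python3 ws.py w11 lever_knob@180 catch_tab@115
python3 - <<'E'
from h import *
C=cal("wrist"); Rz=R.from_euler("z",.23); o=np.array([582.5,-14.7,0])
def P(l): return proj("wrist",Rz.apply(l)+o,C)
for th in(1.9,2.2):
    f=.6+th;print(th,"tab",P([-60+46*np.cos(f),-135,100+46*np.sin(f)]),"tongue",P([-60+88*np.cos(th),-75,100+88*np.sin(th)]))
print("knob",P([71,-75,180]),P([71,-75,195]))
E
```

```text
clock: 18.75
eef_pos: [591.7, -89.9, 296.2]
eef_rot: [2.096, 0.247, -2.099]
contact_force: [-0.3, -1.1, -0.4]
finger_gap: 42.5
eef [591.07 -91.21 296.34] y [ 0.23 -0.97  0.  ] t 18.8
lever_knob place_of 0.72 [318.1  99.8] [665.2  -73.83 180.  ] tool [116.21   0.11 -76.34] 
lever_knob place_of 0.17 [551.9 125. ] [ 682.66 -205.59  180.  ] tool [116.28 132.34 -63.01] 
lever_knob cut_out 0.76 [318.  102.9] [663.59 -74.17 180.  ] tool [116.21   0.06 -74.7 ] (np.int64(290), np.int64(344), np.int64(69), np.int64(157), 3476)
lever_knob cut_out 0.6 [250.1 157.3] [624.84 -42.79 180.  ] tool [116.25 -39.39 -44.21] (np.int64(93), np.int64(394), np.int64(66), np.int64(284), 49782)
catch_tab place_of 0.42 [480.9 272.9] [ 555.83 -248.04  115.  ] tool [181.51 144.45  70.08] 
catch_tab cut_out 0.88 [318.3 249.1] [ 545.07 -103.29  115.  ] tool [181.43   1.11  47.23] (np.int64(291), np.int64(389), np.int64(242), np.int64(285), 1701)
1.9 tab [382.68811854 296.45335659] tongue [312.31374496 333.67298507]
2.2 tab [379.61462473 294.70778528] tongue [312.59084361 348.08512821]
knob [311.4407543  90.1940628] [311.04340285  89.79205438]
```

View pics/w11.png

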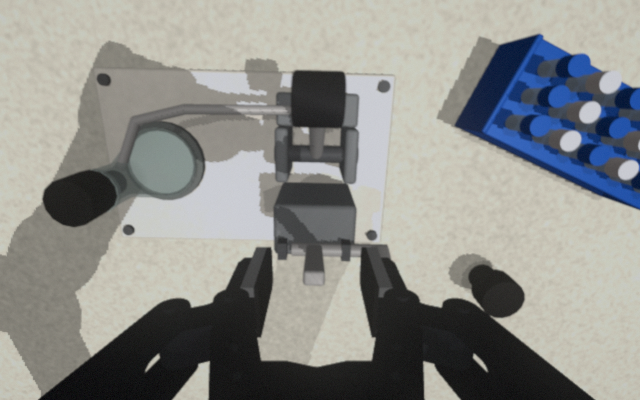

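The knob shows at columns 292–345, rows 70–125. The tongue's end appears at row 284, which I want to compare with the expected angle before going on.

Run:
```python
from h import *
np.set_printoptions(precision=0,suppress=True)
Rz=R.from_euler("z",.23); o=np.array([582.5,-14.7,0])
C=cal("wrist"); e=sensors.get_obs()["eef_pos"]; c11=-C[1].T@C[2]
c10=c11+np.array([517.19,-168.9,296.53])-e; C10=(C[0],C[1],-C[1]@c10)
S=cal("scene")
W=lambda l:Rz.apply(l)+o
for th in(1.2,1.4,1.6,1.8,2.0,2.2,2.4):
    f=.6+th;a=W([-60+53*np.cos(f),-135,100+53*np.sin(f)]);b=W([-60+88*np.cos(th),-75,100+88*np.sin(th)])
    print(th,"w10",proj("w",a,C10),proj("w",b,C10),"w11",proj("w",a,C),proj("w",b,C),"scene",proj("s",a,S),proj("s",b,S))
print("pivot",proj("w",W([-60,-75,100]),C),proj("w",W([-60,-75,100]),C10))
```

```text
1.2 w10 [315. 174.] [206. 109.] w11 [391. 287.] [312. 254.] scene [272. 153.] [291. 166.]
1.4 w10 [315. 186.] [207. 141.] w11 [389. 296.] [312. 281.] scene [273. 150.] [293. 159.]
1.6 w10 [315. 197.] [209. 172.] w11 [387. 302.] [312. 306.] scene [275. 149.] [295. 152.]
1.8 w10 [315. 204.] [213. 200.] w11 [384. 305.] [312. 326.] scene [276. 148.] [297. 146.]
2.0 w10 [315. 208.] [219. 223.] w11 [382. 305.] [312. 340.] scene [277. 148.] [299. 142.]
2.2 w10 [315. 209.] [225. 239.] w11 [380. 303.] [313. 348.] scene [278. 149.] [301. 139.]
2.4 w10 [315. 208.] [231. 249.] w11 [377. 298.] [313. 351.] scene [279. 150.] [303. 138.]
pivot [313. 244.] [242. 145.]
```

The pictures (tongue end at row 284, tab end at (312,197) earlier) put the catch at about 1.4 rad, so it hangs near balance and is not at its open stop. I'll push the tongue forward with shut fingers from behind; the tool is right behind it now.

```bash
python3 -m crank '[[0,0,0,-0.5,0],[0,0,0,0,0],[0,0,0,0,0],[0,0,0,0,0],[0,0,0,0,0]]'; python3 -m crank '[[0,3,0,0,0],[0,3,0,0,0],[0,0.5,0,0,0],[0,0,0,0,0]]'; python3 -m crank '[[0,0,0,2,0],[0,0,0,1.5,0],[0,0,0,1,0],[0,0,0,1,0],[0,0,0,0,0]]'; python3 -m crank '[[0,0,0,1,0],[0,0,0,1,0],[0,0,0,0.5,0],[0,0,0,0,0],[0,0,0,0,0]]'
```

```text
clock: 19.5
eef_pos: [596.4, -89.6, 296.9]
eef_rot: [2.098, 0.245, -2.098]
contact_force: [-0.3, 0.1, 0.4]
finger_gap: 0.4
clock: 19.9
eef_pos: [596.1, -89.5, 231.3]
eef_rot: [2.097, 0.245, -2.1]
contact_force: [0.1, 0.3, 0.1]
finger_gap: -0.0
clock: 20.4
eef_pos: [542.3, -102.7, 232.7]
eef_rot: [2.099, 0.244, -2.098]
contact_force: [0.5, 0.6, -0.0]
finger_gap: -0.5
clock: 20.9
eef_pos: [518.9, -107.9, 232.0]
eef_rot: [2.099, 0.245, -2.098]
contact_force: [-0.3, -0.4, 0.4]
finger_gap: -0.3
```

```bash
python3 -m crank '[[0,0,0,-3,0],[0,0,0,-3,0],[50,-3,0,-2,0],[50,-3.5,0,0,0],[50,0,0,0,0]]'; python3 -m crank '[[50,0,0,0,0],[50,0,0,0,0],[50,0,0,0,0]]'; python3 ws.py w12 lever_knob@180
python3 - <<'E'
from h import *
a=viewer.capture("scene");save("s12",a)
w=cv2.imread("pics/w12.png")
z1=cv2.resize(a[110:230,220:340,::-1],(400,400),interpolation=cv2.INTER_CUBIC);z2=cv2.resize(w[0:400,120:520],(400,400))
cv2.imwrite("pics/z12.png",cv2.convertScaleAbs(np.hstack([z1,z2]),alpha=1.5))
E
```

```text
clock: 21.4
eef_pos: [600.0, -89.3, 301.2]
eef_rot: [2.107, 0.244, -2.087]
contact_force: [0.1, -0.1, -0.6]
finger_gap: 42.5
clock: 21.7
eef_pos: [595.8, -89.5, 295.7]
eef_rot: [2.096, 0.245, -2.101]
contact_force: [-0.8, 0.8, 0.5]
finger_gap: 42.9
eef [595.88 -89.53 295.81] y [ 0.23 -0.97 -0.  ] t 21.75
lever_knob place_of 0.84 [316.8 107.7] [664.91 -73.8  180.  ] tool [115.66   0.66 -71.04] 
lever_knob place_of 0.29 [315.7 253.8] [577.13 -93.9  180.  ] tool [115.85   0.02  19.01] 
lever_knob cut_out 0.97 [317.6 110.4] [663.6  -74.57 180.  ] tool [115.67   1.1  -69.59] (np.int64(289), np.int64(343), np.int64(76), np.int64(162), 3409)
```

Viewing limit reached, so I'll go on numerically: networks and pixel profiles against the predicted catch geometry.

Run:
```python
from h import *
np.set_printoptions(precision=0,suppress=True)
Rz=R.from_euler("z",.23); o=np.array([582.5,-14.7,0]);W=lambda l:Rz.apply(l)+o
a=viewer.capture("wrist"); C=cal("wrist");S=cal("scene")
for th in(1.4,1.8,2.0,2.2):
    f=.6+th;p=W([-60+53*np.cos(f),-135,100+53*np.sin(f)]);b=W([-60+88*np.cos(th),-75,100+88*np.sin(th)]);print(th,proj("w",p,C),proj("w",b,C),"scene",proj("s",p,S),proj("s",b,S))
print("pivot",proj("w",W([-60,-75,100]),C))
for c in("wrist","scene"):
    viewer.capture(c)
    for n in("catch_tab","safety_catch"):
        for d in spotter.cut_out(c,n)[:2]:
            ys,xs=np.where(d["mask"]);print(c,n,round(d["score"],2),d["xy"],xs.min(),xs.max(),ys.min(),ys.max(),xs.size,"bottom at col",xs[ys==ys.max()].mean(),"top",xs[ys==ys.min()].mean())
for f in("w11","w12"):
    g=cv2.imread(f"pics/{f}.png",0).astype(int)
    print(f,[(r,g[r,285:348:7].tolist()) for r in range(236,372,9)])
```

```text
1.4 [390. 303.] [314. 290.] scene [273. 150.] [293. 159.]
1.8 [385. 311.] [314. 333.] scene [276. 148.] [297. 146.]
2.0 [383. 311.] [314. 347.] scene [277. 148.] [299. 142.]
2.2 [381. 308.] [314. 355.] scene [278. 149.] [301. 139.]
pivot [314. 250.]
wrist catch_tab 0.57 [313.1, 278.2] 290 386 246 360 2713 bottom at col 314.5 top 320.5897435897436
wrist catch_tab 0.23 [253.2, 162.1] 93 392 72 359 49809 bottom at col 309.5 top 102.92857142857143
wrist safety_catch 0.82 [311.6, 289.8] 290 385 246 360 2652 bottom at col 309.0 top 310.6666666666667
scene catch_tab 0.73 [277.2, 167.7] 272 305 140 176 251 bottom at col 303.5 top 302.5
scene safety_catch 0.55 [280.5, 169.0] 271 306 141 177 261 bottom at col 304.0 top 302.5
w11 [(236, [101, 90, 67, 68, 70, 104, 104, 106, 106]), (245, [71, 101, 86, 79, 67, 80, 98, 97, 73]), (254, [72, 141, 142, 76, 63, 66, 144, 144, 119]), (263, [177, 177, 178, 69, 65, 67, 169, 178, 168]), (272, [176, 173, 177, 123, 121, 119, 174, 178, 181]), (281, [165, 184, 171, 154, 163, 170, 177, 173, 194]), (290, [177, 184, 172, 181, 173, 178, 181, 176, 201]), (299, [172,
[... 606 characters left out ...]
, 163, 98]), (263, [125, 181, 177, 99, 111, 118, 170, 173, 85]), (272, [173, 171, 181, 100, 111, 118, 174, 183, 180]), (281, [172, 183, 170, 103, 110, 118, 172, 173, 200]), (290, [171, 181, 174, 106, 111, 117, 179, 178, 195]), (299, [172, 174, 178, 106, 111, 126, 180, 198, 202]), (308, [178, 173, 179, 108, 107, 126, 181, 200, 198]), (317, [170, 178, 172, 110, 110, 126, 200, 196, 196]), (326, [173, 184, 177, 108, 108, 124, 199, 197, 193]), (335, [176, 173, 171, 109, 110, 132, 195, 193, 197]), (344, [173, 175, 174, 110, 106, 146, 197, 197, 195]), (353, [174, 179, 175, 108, 106, 147, 194, 197, 197]), (362, [36, 84, 165, 170, 197, 197, 196, 179, 79]), (371, [25, 26, 30, 31, 28, 33, 30, 28, 31])]
```

The tongue now reaches row 360, and the scene camera shows its top at (302,140); both match the 2.2 rad open stop. Now the knob.

```bash
python3 -m crank '[[50,0,0,-3.6,0],[50,0,0,-3.6,0],[50,2.5,0,0,0],[50,2,0,0,0],[50,0,0,0,0]]'; python3 -m crank '[[50,1.8,0,0,0],[50,0,0,0,0],[0,0,0,0,0],[0,0,0,0,0],[0,0,0,0,0]]'; python3 -m crank '[[0,0,0,0,0],[0,0,0,0,0]]'
```

```text
clock: 22.75
eef_pos: [664.9, -72.6, 248.7]
eef_rot: [2.092, 0.247, -2.105]
contact_force: [-1.1, 0.5, -0.1]
finger_gap: 42.8
clock: 23.25
eef_pos: [666.7, -72.7, 235.1]
eef_rot: [2.1, 0.244, -2.098]
contact_force: [-2.7, 1.8, 4.0]
finger_gap: 27.1
clock: 23.45
eef_pos: [666.7, -72.7, 235.1]
eef_rot: [2.1, 0.245, -2.098]
contact_force: [-2.6, 2.1, 6.7]
finger_gap: 26.9
```

Knob gripped (27 mm). Now I'll pull along the arc.

```bash
python3 -m crank '[[0,-0.4,0,0.8,0],[0,-0.3,0,0.85,0],[0,-0.2,0,0.9,0],[0,0,0,0,0]]'; python3 -m crank '[[0,-0.2,0,1.2,0],[0,-0.1,0,1.3,0],[0,0.1,0,1.3,0],[0,0.2,0,1.2,0],[0,0,0,0,0]]'; python3 -m crank '[[0,0.1,0,0.6,0],[0,0.2,0,0.6,0],[0,0,0,0,0],[0,0,0,0,0]]'
```

```text
clock: 23.85
eef_pos: [642.1, -78.0, 243.2]
eef_rot: [2.102, 0.246, -2.096]
contact_force: [4.6, 2.0, -4.6]
finger_gap: 27.1
clock: 24.35
eef_pos: [595.1, -88.3, 244.8]
eef_rot: [2.107, 0.248, -2.09]
contact_force: [5.1, 5.8, 2.6]
finger_gap: 27.3
clock: 24.75
eef_pos: [585.1, -90.5, 242.7]
eef_rot: [2.109, 0.248, -2.087]
contact_force: [4.4, 6.9, 7.1]
finger_gap: 27.4
```

```bash
python3 -m crank '[[0,0.1,0,0.4,0],[0,0.1,0,0.4,0],[0,0,0,0,0],[0,0,0,0,0]]'; python3 -m crank '[[0,0.1,0,0.3,0],[0,0,0,0,0],[0,0,0,0,0]]'
python3 - <<'E'
from h import *
np.set_printoptions(precision=0,suppress=True)
Rz=R.from_euler("z",.23); o=np.array([582.5,-14.7,0]);W=lambda l:Rz.apply(l)+o
S=cal("scene")
print("exp tab",[proj("s",W([-60+46*np.cos(.6+t),-135,100+46*np.sin(.6+t)]),S) for t in(1.4,2.2)],"tongue",proj("s",W([-112,-75,171]),S),"stopper",proj("s",W([0,90,107]),S),"knob",[proj("s",W([20+130*np.sin(x),-75,60+130*np.cos(x)]),S) for x in(.4,-.2,-.3)])
for c in("scene","top","wrist"):
    viewer.capture(c)
    for n in("catch_tab","lever_knob","stopper"):
        for d in spotter.cut_out(c,n)[:1]:
            ys,xs=np.where(d["mask"]);print(c,n,round(d["score"],2),np.array(d["xy"]),xs.min(),xs.max(),ys.min(),ys.max(),xs.size)
        print("  place",[(np.array(d["xy"]),round(d["score"],2)) for d in spotter.place_of(c,n)[:2]])
E
```

```text
clock: 25.15
eef_pos: [577.5, -92.1, 240.6]
eef_rot: [2.11, 0.249, -2.087]
contact_force: [5.0, 6.9, 7.3]
finger_gap: 27.0
clock: 25.45
eef_pos: [574.8, -92.7, 239.8]
eef_rot: [2.11, 0.249, -2.086]
contact_force: [4.7, 7.7, 7.2]
finger_gap: 27.1
exp tab [array([273., 153.]), array([277., 151.])] tongue [301. 139.] stopper [362. 210.] knob [array([278., 207.]), array([288., 174.]), array([290., 169.])]
scene catch_tab 0.57 [273. 163.] 271 305 161 176 65
  place [(array([291., 169.]), 0.75)]
scene lever_knob 0.85 [292. 179.] 280 295 162 211 443
  place [(array([291., 168.]), 0.58)]
scene stopper 0.84 [363. 201.] 355 372 191 211 300
  place [(array([364., 206.]), 0.61)]
top catch_tab 0.58 [309. 222.] 265 346 185 265 4807
  place []
  place []
top stopper 0.65 [289. 219.] 284 297 212 225 147
  place [(array([290., 220.]), 0.48)]
wrist catch_tab 0.85 [319. 307.] 301 407 258 366 2388
  place []
wrist lever_knob 0.81 [317. 254.] 279 352 142 302 6804
  place [(array([315., 263.]), 0.62)]
wrist stopper 0.94 [ 22. 197.] 0 55 163 237 3091
  place [(array([ 61., 180.]), 0.96), (array([318., 267.]), 0.47)]
```

```bash
python3 -m crank '[[0,0.1,0,0.3,0],[0,0,0,0,0],[0,0,0,0,0]]'; python3 -m crank '[[0,0.05,0,0.2,0],[0,0,0,0,0],[0,0,0,0,0]]'
python3 - <<'E'
from h import *
np.set_printoptions(precision=0,suppress=True)
Rz=R.from_euler("z",.23); o=np.array([582.5,-14.7,0]);W=lambda l:Rz.apply(l)+o
viewer.capture("wrist");C=cal("wrist")
for t in(1.4,1.8,2.0,2.2): print(t,"tab end",proj("s",W([-60+53*np.cos(.6+t),-135,100+53*np.sin(.6+t)]),C),"tongue",proj("s",W([-60+88*np.cos(t),-75,100+88*np.sin(t)]),C))
for a in(.4,-.1,-.2,-.3): print(a,proj("w",W([20+130*np.sin(a),-75,60+130*np.cos(a)]),C))
for d in spotter.cut_out("wrist","catch_tab")[:1]:
    ys,xs=np.where(d["mask"]);print(d["score"],xs.min(),xs.max(),ys.min(),ys.max());
    for r in range(ys.min(),ys.max()+1,9): print(r,xs[ys==r].min(),xs[ys==r].max(),(ys==r).sum(),end="; ")
for d in spotter.cut_out("wrist","lever_knob")[:1]:
    ys,xs=np.where(d["mask"]);print();
    for r in range(ys.min(),ys.max()+1,12): print(r,xs[ys==r].min(),xs[ys==r].max(),(ys==r).sum(),end="; ")
E
```

```text
clock: 26.8
eef_pos: [571.9, -93.3, 238.8]
eef_rot: [2.109, 0.25, -2.085]
contact_force: [4.4, 7.2, 7.8]
finger_gap: 26.7
clock: 27.1
eef_pos: [570.0, -93.8, 238.1]
eef_rot: [2.11, 0.249, -2.086]
contact_force: [4.8, 7.6, 6.0]
finger_gap: 26.7
1.4 tab end [418. 326.] tongue [317. 314.]
1.8 tab end [409. 336.] tongue [317. 374.]
2.0 tab end [405. 335.] tongue [317. 391.]
2.2 tab end [401. 331.] tongue [316. 399.]
0.4 [319.  31.]
-0.1 [318. 205.]
-0.2 [318. 234.]
-0.3 [318. 258.]
0.62 301 409 252 365
252 389 392 4; 261 377 408 32; 270 387 409 23; 279 387 408 22; 288 389 408 20; 297 396 408 13; 306 303 324 22; 315 302 324 23; 324 302 324 23; 333 302 324 23; 342 301 324 24; 351 301 324 24; 360 302 324 23; 
136 315 317 3; 148 309 324 16; 160 308 325 18; 172 307 325 19; 184 307 326 20; 196 306 326 21; 208 305 327 23; 220 304 327 24; 232 284 348 65; 244 281 350 70; 256 280 351 72; 268 280 351 72; 280 281 351 71; 292 281 349 69;
```

Run:
```python
from h import *
np.set_printoptions(precision=1,suppress=True)
Rz=R.from_euler("z",.23); o=np.array([582.5,-14.7,0])
viewer.capture("wrist");C=cal("wrist");e=sensors.get_obs()
d=spotter.cut_out("wrist","lever_knob")[0];ys,xs=np.where(d["mask"])
rows=[r for r in range(ys.min(),ys.max()+1) if (ys==r).sum()>55];print(rows[0],rows[-1],ys.max())
m=(rows[0]+rows[-1])/2
pt=Rz.inv().apply(e["eef_pos"]-o);print("tcp st",pt)
for r in(rows[0],m,rows[-1]): print(r,Rz.inv().apply(at_z("w",(316,r),184,C)-o))
print([(x["xy"],x["score"]) for x in spotter.place_of("wrist","lever_knob")],[(x["xy"],x["score"]) for x in spotter.place_of("wrist","lever_pivot")])
S=cal("scene");viewer.capture("scene")
for n in("lever_knob","safety_catch","stopper"):
  for d in spotter.cut_out("scene",n)[:1]:
    ys,xs=np.where(d["mask"]);print(n,d["xy"],d["score"],xs.min(),xs.max(),ys.min(),ys.max(),xs.size)
  print([(x["xy"],x["score"]) for x in spotter.place_of("scene",n)])
print(proj("s",Rz.apply([-18,-75,184])+o,S))
print(e["contact_force"],e["torque"],e["finger_gap"],e["clock"])
```

```text
230 299 300
tcp st [-30.2 -74.1 238.1]
230 [ -5.7 -74.3 184. ]
264.5 [-21.8 -74.4 184. ]
299 [-39.2 -74.4 184. ]
[([320.0, 265.7], 0.86)] [([319.2, 136.8], 0.72), ([511.6, 286.7], 0.58)]
lever_knob [289.8, 173.6] 0.78 283 296 161 210 356
[([289.2, 167.9], 0.6)]
safety_catch [274.6, 169.2] 0.59 272 306 159 177 90Traceback (most recent call last):
  File "<stdin>", line 15, in <module>
ValueError: it knows: catch_pivot, catch_tab, flask_mouth, lever_knob, lever_pivot, reagent_bottle, station, stopper, tube_rack, wide_stopper
```

The knob sits at station x ≈ -22 (stop is at -18, within calibration), and the pads moved about 8 mm past it, so the lever is against its stop. I'll test whether it drifts over time and check catch and stopper.

```bash
python3 -m crank '[[0,0,0,0,0],[0,0,0,0,0],[0,0,0,0,0],[0,0,0,0,0],[0,0,0,0,0]]' >/dev/null; python3 -m crank '[[0,0,0,0,0],[0,0,0,0,0],[0,0,0,0,0],[0,0,0,0,0],[0,0,0,0,0]]'
python3 - <<'E'
from h import *
np.set_printoptions(precision=1,suppress=True)
Rz=R.from_euler("z",.23); o=np.array([582.5,-14.7,0])
viewer.capture("wrist");C=cal("wrist");e=sensors.get_obs()
d=spotter.cut_out("wrist","lever_knob")[0];ys,xs=np.where(d["mask"])
rows=[r for r in range(ys.min(),ys.max()+1) if (ys==r).sum()>55];m=(rows[0]+rows[-1])/2
print(rows[0],rows[-1],Rz.inv().apply(at_z("w",(316,m),184,C)-o),e["contact_force"],e["clock"])
d=spotter.cut_out("wrist","catch_tab")[0];ys,xs=np.where(d["mask"]);print("catch",d["score"],ys.max())
g=cv2.cvtColor(viewer.capture("wrist"),cv2.COLOR_RGB2GRAY).astype(int)
print([(r,g[r,290:345:8].tolist()) for r in range(340,400,6)])
viewer.capture("scene")
d=spotter.cut_out("scene","stopper")[0];ys,xs=np.where(d["mask"]);print("stopper",d["score"],xs.min(),xs.max(),ys.min(),ys.max())
g2=cv2.imread("pics/s7.png")
E
```

```text
clock: 28.65
eef_pos: [570.0, -93.8, 238.1]
eef_rot: [2.11, 0.249, -2.086]
contact_force: [4.8, 7.5, 6.3]
finger_gap: 26.8
230 299 [-21.8 -74.4 184. ] [5.3 8.  6.2] 28.7
catch 0.94 365
[(340, [176, 185, 111, 108, 112, 188, 194]), (346, [181, 176, 109, 107, 113, 201, 200]), (352, [170, 180, 109, 107, 113, 199, 197]), (358, [173, 170, 109, 109, 113, 200, 198]), (364, [21, 41, 91, 108, 108, 113, 29]), (370, [27, 26, 23, 24, 25, 29, 27]), (376, [24, 27, 24, 25, 23, 24, 23]), (382, [26, 21, 23, 18, 25, 25, 21]), (388, [24, 24, 24, 22, 21, 22, 24]), (394, [20, 20, 18, 17, 23, 22, 22])]
stopper 0.5 357 371 191 208
```

No drift. Correcting with the same measurement's bias at rest (66.7 against 71), the knob is at -17.5 mm, which matches the front stop at -18. Handing in.

```bash
python3 -c "from plant import ctrl; print(ctrl.close_job())"
```

```text
the job is handed in; nothing more can be done
None
```

I closed the flask with the smaller stopper, flipped the catch open, pulled the lever to its front stop, and handed the job in at about 29 s while holding the lever. No verdict was reported.

- **Stopper:** It went in slowly with almost no force and met the rim at the predicted height. After release it looked upright and home in both the wrist and scene views.
- **Catch:** My first flip left it at only about 1.4 rad, short of its open stop. I pushed the tongue forward with shut fingers. The wrist and scene cameras then matched the 2.2 rad open stop. At the end the gripper hid the tongue's tip, so my last check only confirms at least about 1.8 rad, short of the 1.9 it must exceed; nothing touched it in between.
- **Lever:** The knob is held at a 27 mm gap and showed no drift over more than 1 s. After correcting for the camera offset seen at rest, it was at -17.5 mm, against -18 mm for the front stop. The pads slid about 8 mm past the knob's centre, with no clear rise in force at the stop. So "at the stop" rests on the cameras, not on a felt contact.
- **Other things:** I didn't touch the wide stopper, bottle or rack. I did not re-measure their positions at the end.

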